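# Put the imaged culture flask away in its slide-cover carrier

### The job

Slide the blue carrier's cover open, then take the orange-capped culture flask out from under the imager's lamp head, keeping it roughly level and not bumping the head, and set it down gently so that it lies flat in the carrier's compartment. Slide the cover fully shut over it, and leave everything else on the bench where it is.

Things in the scene. Friction and masses are not known exactly. Their poses are not given: they have to be found in the camera images.
- imager: White digital cell imager, fixed, on the left or right half of the bench. Plinth 200 (x) x 220 (y) mm; flat black stage 204 x 224 mm, 130 mm above the bench. Origin: centre of underside; -x is the open loading side. A black column 30 x 30 mm stands at x +83, y +93 mm, 380 mm high; a beam (345 to 380 mm up) runs from it to the lamp head.
- lamp_head: Black upright cylinder of the imager, 70 mm diameter (72 mm at a steel band), hanging over the stage at x +30, y 0 mm in the imager's frame. Origin: centre of its flat underside, 75 mm above the stage; 140 mm tall.
- flask: The flask to put away, lying flat on the stage, partly under the lamp head. Pinkish flat body 95 (x) x 56 (y) x 30 (z) mm, origin at the centre of its underside. On its -x end (towards the imager's loading side) a neck 20 mm in diameter (x -47 to -60) and an orange cap 28 mm in diameter (x -60 to -88 mm), axis 15 mm above the underside.
- cap (a point): Centre of the orange cap of the flask: x -74, z +15 mm in the flask's frame, axes as the flask's. It can be gripped across y from above; the tips then need to stay above the stage.
- carrier: Blue carrier with aluminium edge rails, fixed on the half of the bench that the imager leaves free; 186 (x) x 226 (y) mm, rails 64 mm high. Origin: centre of underside. Its -y half is an open-topped compartment, its +y half a solid deck 52 mm high on which the cover parks. The cover slides along the carrier's y axis.
- bay (a point): Centre of the compartment's floor, axes as the carrier's; at x 0, y -56, z +4 mm in the carrier's frame. The compartment is 165 (x) x 104 (y) mm inside, its walls end 48 mm above this floor.
- cover (a joint): Slide of the white cover (174 x 110 x 6 mm plate, underside 53 mm, top 59 mm above the bench): 0 m = fully shut over the compartment, 0.108 m = fully open, parked on the deck; it grows towards the carrier's +y. Starts 0 to 0.05 m open; it has about 2 N of friction.
- cover_grip (a point): Point on the cover's black grip rib for the TCP when gripping from above, 24 mm above the cover's top face, axes as the carrier's. The rib stands on the cover, 60 mm (x) long, 14 mm (y) thick, 28 mm tall, so its top is 4 mm above this point; pinch it across y. The rib's centre is 30 mm towards +y from the cover's centre.
- dish: Bystander: small clear dish, 58 mm in diameter, 14 mm high, on the imager stage beside the flask (-y side). Origin: centre of underside.
- rack: Bystander: yellow tube rack with capped tubes, 180 (x) x 80 (y) mm, 84 mm high with tubes, standing between imager and carrier. Origin: centre of underside.
- bottle: Bystander: amber bottle, 68 mm in diameter, 160 mm tall, at the back. Origin: centre of underside.
- spare_flask: Bystander: flask of the same shape and size with clear body and blue cap, at the back. Origin: centre of the body's underside.
- tip_box: Bystander: box with green lid 122 x 87 x 72 mm on the left. Origin: centre of underside.
- beaker: Bystander: steel beaker, 80 mm across, 100 mm tall, on the right. Origin: centre of underside.
- pipette: Bystander: pipette lying along its x axis, 270 mm long, 24 mm high, near left. Origin on its underside, near the middle of its length.
There are look-alikes about, which are no part of the job. What is shaped like the flask but black or yellow is not meant.

How it is judged (in metres and radians):
On the way, in this order (a step that is already met when the one before it is completed fails the run):
1. the cover has been slid open (more than 70 mm) (value of joint cover above 0.07 m), for 0.1 s.
2. the flask lies flat on the compartment's floor, let go (x of flask in the frame of bay between -0.045 and 0.045 m and y of flask in the frame of bay between -0.03 and 0.03 m and z of flask in the frame of bay between -0.008 and 0.008 m and angle between flask's own z axis and vertical below 0.12 rad and contact force between the fingers and flask below 0.5 N), for 0.2 s.
At the end, for the whole second after the job is handed in: The flask lies at rest and flat (within 0.12 rad) on the compartment's floor (within 8 mm in height; its origin within 45 mm in x and 30 mm in y of the floor's centre), and the cover is shut to within 4 mm (x of flask in the frame of bay between -0.045 and 0.045 m and y of flask in the frame of bay between -0.03 and 0.03 m and z of flask in the frame of bay between -0.008 and 0.008 m and angle between flask's own z axis and vertical below 0.12 rad and value of joint cover below 0.004 m and linear speed of flask below 0.02 m/s); the robot touches nothing.
It fails at once if the lamp head is bumped (more than 6 N) (contact force between lamp_head and anything else above 6 N).
It fails at once if the flask is tipped more than 0.6 rad (angle between flask's own z axis and vertical above 0.6 rad).
It fails at once if the flask falls or is driven into the compartment (faster than 0.5 m/s less than 45 mm above its floor) (x of flask in the frame of bay between -0.09 and 0.09 m and y of flask in the frame of bay between -0.06 and 0.06 m and z of flask in the frame of bay below 0.045 m and linear speed of flask above 0.5 m/s).
It fails at once if any bystander is displaced by more than 25 mm (distance of any of dish, rack, bottle, spare_flask, tip_box, beaker, pipette from where it was at the start of the episode above 0.025 m).
It also fails if it takes over 72 s, if anything falls off the work surface, if the arm or the gripper's body presses on something with over 40 N, if the wrist force passes 120 N, or if a joint passes its speed limit or range.

### The arm

A 6-joint arm with a two-finger parallel gripper is mounted at the origin on the work surface. World frame = base frame: x ahead of the robot, y to its left, z up, the work surface at z = 0. Lengths are in m, angles in degrees, forces in N, time in s.
With the tool pointing down it reaches from about 0.35 to 0.875 m from the base axis. Payload 4.2 kg.
Tool frame: the origin (TCP) lies between the finger pads, 19 mm behind the fingertips; this is the grasp point; z points along the fingers, y is the direction in which the jaws open and shut (so a half turn about z gives the same grasp; the last joint's range is limited). The gripper opens to 87 mm and grips with 3 to 60 N. Pads are 19 mm wide; open, the fingers measure 117 mm over their backs; the gripper's body (75 mm by 190 mm) begins 51 mm behind the grasp point.
Start: joints at [-60.012, 22.042, 0.453, 0, -68.411, -14.817], TCP at [0.164, -0.603, 0.241] pointing down, gripper open.
Joint ranges: [-179.83, 179.83], [-69.29, 118.12], [-61.27, 80.66], [-181.25, 117.63], [-171.15, -9.14], [-177.46, 177.46]. Speed limits (degrees/s): [159.86, 159.86, 180, 180, 180, 180].

### API

Orientations are given as a 3x3 rotation matrix whose columns are the frame's x, y, z axes.
In Python, from station import sense, capture, camera_model, finish_job gives the robot as it stands.
- The arm moves only by the shell command python3 -m inch 'ROWS'. ROWS is JSON, a list of rows, each an object with "hand": the closure, from 0 (fully open) to 1 (shut); "slide": the shift along the world's x, y, z in cm, a list of three; "yaw": the turn about the world's z in rad. A call has 1 to 10 rows; each row is the pose to reach, as a shift and turn from the pose commanded when the call began; what a row does not reach only later rows make up. A row lasts 1/8 s, in which the tool goes at most 62.5 mm and 10.7 degrees, less where a joint would pass 70% of its speed; a pose out of reach is approached as far as the arm can. A call with a gripper value outside its range is refused whole. The fingers move at their own pace and stop on an object; the grip force is fixed at half the most. Time passes only in rows, so rows that repeat a pose let the fingers close. It gives the time, the measured TCP pose, the force and the opening at its end, in the units of the state.
- sense(): the state, without advancing time (a new reading comes with each control period).
- capture(name): name is "side" or "top" or "wrist"; returns the picture (384x512x3 uint8, blue, green, red); there is no depth.
- camera_model(name): a dict with "mtx" (3x3 intrinsics, pixels), "xyz" and "orientation" of the camera in the world; the wrist camera has in their place "tool_from_camera" (4x4, takes a point from camera to tool coordinates, whose origin is the TCP and whose axes are the flange's). Camera axes: x right, y up, looking along -z (the intrinsics and any distortion apply to the point x, -y, -z); pixel columns grow to the right and rows downward; lengths in m; the calibration is good to about 2 mm. A picture is of the moment at which its call begins: read the wrist's pose just before it. camera_model takes no time and is no camera call.
- finish_job(): hands the job in, once; it reports no verdict.
The state is a dict: "time_s": time; "joints": joint angles; "joint_velocities": joint speeds; "effort": joint torques, N m; "tcp_pos": TCP position; "ee_rot": TCP orientation; "wrist_force": force on the tool from outside, world axes, zero at the start; "moment": the same for the moment, N m; "gripper_width": opening from 0.0 (shut) to 1.0 (fully open).
Only numpy, scipy, OpenCV 4.12 (cv2) and the standard library are available. Lean on these libraries where they do the work, as an engineer would, in place of code of your own. Each camera call takes 0.05 s, during which the arm holds its last target. There are 200 camera calls.

## Working session

There is one attempt and no reset: what is moved stays moved. The work goes in short steps, Python scripts to look and compute and a shell command to move; the robot and the scene stay as the last step left them, time stands still between calls to the robot, and variables do not carry over. Pictures are saved under pics/ and viewed, about 8 in all and at most 12, crops included, and the job is handed in when it is done.

```bash
mkdir -p pics; ls
python3 - <<'E'
from station import *
import cv2,numpy as np
for n in("top","side"):
    im=capture(n);cv2.imwrite(f"pics/{n}0.png",im);m=camera_model(n);print(n,m)
print(camera_model("wrist"));print(sense())
E
```

```text
pics
top {'mtx': array([[379.93391469,   0.        , 256.99529588],
       [  0.        , 379.93391469, 190.34626379],
       [  0.        ,   0.        ,   1.        ]]), 'xyz': array([ 0.32296146, -0.01194495,  1.37036837]), 'orientation': array([[ 0.02813471,  0.98311863, -0.18079324],
       [-0.99957215,  0.02911686,  0.00278027],
       [ 0.00799747,  0.18063767,  0.9835172 ]])}
side {'mtx': array([[428.52566353,   0.        , 257.3563418 ],
       [  0.        , 428.52566353, 199.66904992],
       [  0.        ,   0.        ,   1.        ]]), 'xyz': array([0.50339251, 1.30552713, 1.36041209]), 'orientation': array([[-9.99646658e-01,  1.49907729e-04, -2.65807716e-02],
       [-1.95555174e-02, -6.81455236e-01,  7.31598485e-01],
       [-1.80039337e-02,  7.31859781e-01,  6.81217381e-01]])}
{'mtx': array([[303.59861148,   0.        , 254.57844214],
       [  0.        , 303.59861148, 191.47168186],
       [  0.        ,   0.        ,   1.        ]]), 'tool_from_camera': array([[ 1.20560739e-04,  9.68790077e-01,  2.47882576e-01,
         6.90005578e-02],
       [ 9.99999707e-01,  7
[... 324 characters left out ...]
6e-02,
       -6.84108072e+01, -1.48155444e+01]), 'joint_velocities': array([-0.09060221, -0.12264425,  0.12699843,  0.04954307,  0.02231154,
       -0.02744849]), 'effort': array([ 2.05044489e-04, -3.91689205e+01,  1.87936056e+01,  4.23190936e+00,
        1.34950850e-02, -7.52185974e-05]), 'tcp_pos': array([ 0.16344676, -0.60273915,  0.24026932]), 'ee_rot': array([[-9.65184623e-01, -2.61568833e-01, -6.23253655e-04],
       [-2.61569550e-01,  9.65182854e-01,  1.85171412e-03],
       [ 1.17203041e-04,  1.95027017e-03, -9.99998091e-01]]), 'wrist_force': array([ 0.55327334, -0.14816097, -0.1809338 ]), 'moment': array([ 0.04526757, -0.02261904,  0.05811643]), 'gripper_width': 0.9983428396191396}
```

View pics/top0.png

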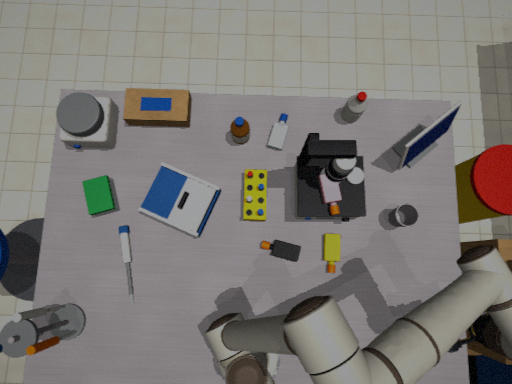

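View pics/side0.png

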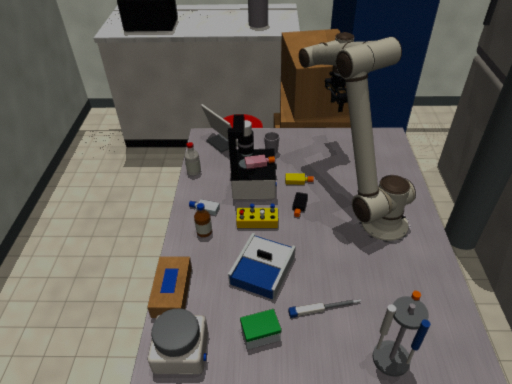

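```bash
cat > h.py <<'E'
from station import *
import cv2,numpy as np
def pose(n):
    m=camera_model(n)
    if n=="wrist":
        s=sense();T=m["tool_from_camera"];R=s["ee_rot"]
        return m["mtx"],R@T[:3,:3],s["tcp_pos"]+R@T[:3,3]
    return m["mtx"],m["orientation"],m["xyz"]
def cast(P,px,z):
    K,R,c=P;px=np.atleast_2d(px).astype(float)
    d=np.c_[(px[:,0]-K[0,2])/K[0,0],-(px[:,1]-K[1,2])/K[1,1],-np.ones(len(px))]@R.T
    return c+d*((z-c[2])/d[:,2])[:,None]
def proj(P,X):
    K,R,c=P;p=(np.atleast_2d(X)-c)@R
    return np.c_[K[0,0]*p[:,0]/-p[:,2]+K[0,2],K[1,1]*p[:,1]/p[:,2]+K[1,2]]
def blobs(im,lo,hi,amin=20):
    m=cv2.inRange(cv2.cvtColor(im,cv2.COLOR_BGR2HSV),np.array(lo),np.array(hi))
    cs,_=cv2.findContours(m,cv2.RETR_EXTERNAL,cv2.CHAIN_APPROX_NONE)
    return sorted([c for c in cs if cv2.contourArea(c)>=amin],key=cv2.contourArea,reverse=True)
E
python3 - <<'E'
from h import *
np.set_printoptions(precision=4,suppress=True)
im=cv2.imread("pics/top0.png");P=pose("top")
for nm,lo,hi,z in(("blue",(100,120,80),(125,255,255),.052),("orange",(5,150,120),(16,255,255),.145),("pink",(150,25,100),(180,140,255),.16)):
    for c in blobs(im,lo,hi)[:6]:
        r=cv2.minAreaRect(c);print(nm,cv2.contourArea(c),np.round(r[0],1),np.round(r[1],1),r[2],"w",cast(P,r[0],z)[0,:2]);
        if nm!="orange":print(cast(P,cv2.boxPoints(r),z)[:,:2].tolist())
a=cv2.resize(im[150:250,125:235],None,fx=3.6,fy=3.6,interpolation=cv2.INTER_CUBIC)
b=cv2.resize(im[125:225,285:375],None,fx=3.6,fy=3.6,interpolation=cv2.INTER_CUBIC)
cv2.imwrite("pics/z.png",np.hstack([a,b]))
E
```

```text
blue 1231.0 [163.9 191.7] [28.2 47. ] 26.56505012512207 w [0.5508 0.3116]
[[0.4963139236822178, 0.3883557180139229], [0.649283688110819, 0.32626600062172345], [0.6060551284460722, 0.23376443789391976], [0.45480455278274773, 0.297404623893603]]
blue 329.0 [155.5 103.7] [29.2 12.4] 2.2025980949401855 w [0.878  0.3661]
[[0.8543933601953528, 0.4186524023702776], [0.9027234251984466, 0.42092779603141894], [0.9017307056337995, 0.31316828396633584], [0.8534027111231486, 0.3115646999518713]]
blue 59.5 [207.9 211.7] [ 2.2 46.1] 25.201122283935547 w [0.4844 0.1533]
[[0.41255838699854974, 0.1869189920229484], [0.560876924049527, 0.12613635139537263], [0.5577572613944345, 0.11903053618373059], [0.4095606156913481, 0.1799320863405185]]
blue 48.5 [239.  120.5] [7. 8.] 90.0 w [0.8225 0.0573]
[[0.8354629978845816, 0.0723826781877538], [0.836376988445729, 0.04315650688406546], [0.8095057494962021, 0.04222123297598865], [0.8085997037219215, 0.07134544411038023]]
blue 40.5 [123. 229.] [6. 8.] 90.0 w [0.4159 0.4431]
[[0.42586461138824794, 0.4578405641993729], [0.4266604076654859, 0.4302599945547999], [0.40602111954995224, 0.4284035634636068], [0.4052310334600625, 0.4559062523532465]]
blue 32.0 [283.4 117. ] [6.3 6.6] 18.434947967529297 w [ 0.8412 -0.1044]
[[0.8324362673082544, -0.0897297088285501], [0.8570051809397756, -0.09700530161505005], [0.8499537296398465, -0.11912134253328548], [0.8254287026826119, -0.11178130491883927]]
pink 32.5 [325.9 190.5] [33.5 13.1] 60.01836013793945 w [ 0.5516 -0.2389]
[[0.5874863664529962, -0.1932116607594796], [0.6105430008631161, -0.23039346801558125], [0.5161372362416439, -0.2841166647064447], [0.4937134004770696, -0.247257093418579]]
```

View pics/z.png

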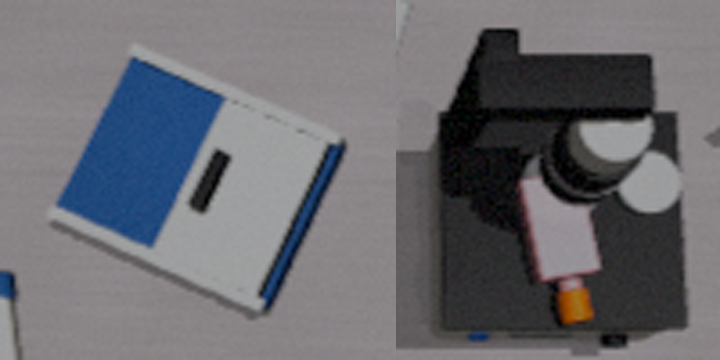

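The top view shows the carrier at (180,200) with its cover almost shut. The rib is near (183,200). The flask's cap is at (334,209) and the lamp head is around (341,170).

Run:
```python
from h import *
np.set_printoptions(precision=4,suppress=True)
P=pose("top")
L=lambda x,y:(x/3.6+125,y/3.6+150)
R=lambda x,y:((x-396)/3.6+285,y/3.6+125)
print("rib",cast(P,L(210,181),.087))
q=cast(P,[L(134,48),L(342,140),L(262,312),L(52,214)],.064);print("rails",q.mean(0),q,[np.linalg.norm(q[i]-q[i-1]) for i in range(4)])
print("cap",cast(P,R(574,304),.155))
e=cast(P,[R(523,180),R(541,278),R(600,268)],.16);d=e[0]-e[1];print("body",e,np.degrees(np.arctan2(d[1],d[0])),np.linalg.norm(e[1]-e[2]))
s=cast(P,[R(440,327),R(685,327),R(678,113)],.13);print("stage",s,np.linalg.norm(s[0]-s[1]),np.linalg.norm(s[2]-s[1]), "ctr",(s[0]+s[2])/2)
# wrist blob
im=cv2.imread("pics/side0.png");Q=pose("side")
for c in blobs(im,(3,150,120),(16,255,255),8)[:8]:
    r=cv2.minAreaRect(c);print("orange side",cv2.contourArea(c),r[0],cast(Q,r[0],.15)[0])
```

```text
rib [[0.517  0.2347 0.087 ]]
rails [0.5238 0.2516 0.064 ] [[0.6502 0.322  0.064 ]
 [0.5645 0.1138 0.064 ]
 [0.3963 0.182  0.064 ]
 [0.484  0.3885 0.064 ]] [np.float64(0.17904129873854), np.float64(0.2251818258571102), np.float64(0.18142646405158122), np.float64(0.2243423639398471)]
cap [[ 0.4911 -0.2671  0.155 ]]
body [[ 0.6025 -0.2206  0.16  ]
 [ 0.513  -0.2366  0.16  ]
 [ 0.5237 -0.2897  0.16  ]] 10.113458684535164 0.05409960550830477
stage [[ 0.4699 -0.1498  0.13  ]
 [ 0.4764 -0.3736  0.13  ]
 [ 0.6784 -0.3717  0.13  ]] 0.22386440848649777 0.20199374574956838 ctr [ 0.5741 -0.2608  0.13  ]
orange side 1405.0 (168.34226989746094, 282.0604248046875) [0.8499 0.4231 0.15  ]
orange side 674.0 (311.121826171875, 48.7055778503418) [ 0.2225 -1.4645  0.15  ]
orange side 80.0 (286.5, 109.5) [ 0.4086 -0.7017  0.15  ]
orange side 36.0 (416.0, 294.0) [0.0136 0.466  0.15  ]
orange side 14.5 (310.5, 177.5) [ 0.3208 -0.1368  0.15  ]
orange side 14.0 (271.5, 158.5) [ 0.4907 -0.2735  0.15  ]
orange side 13.5 (296.5, 211.0) [0.3918 0.0724 0.15  ]
```

```bash
python3 -m inch '[{"hand":0,"slide":[18,42,0],"yaw":-0.33},{"hand":0,"slide":[18,42,0],"yaw":-0.33},{"hand":0,"slide":[18,42,0],"yaw":-0.33},{"hand":0,"slide":[18,42,0],"yaw":-0.33},{"hand":0,"slide":[18,42,0],"yaw":-0.33},{"hand":0,"slide":[18,42,0],"yaw":-0.33},{"hand":0,"slide":[18,42,0],"yaw":-0.33},{"hand":0,"slide":[18,42,0],"yaw":-0.33}]'
python3 -m inch '[{"hand":0,"slide":[17.4,41.8,-3],"yaw":-0.33},{"hand":0,"slide":[17.4,41.8,-3],"yaw":-0.33},{"hand":0,"slide":[17.4,41.8,-3],"yaw":-0.33},{"hand":0,"slide":[17.4,41.8,-3],"yaw":-0.33},{"hand":0,"slide":[17.4,41.8,-3],"yaw":-0.33},{"hand":0,"slide":[17.4,41.8,-3],"yaw":-0.33},{"hand":0,"slide":[17.4,41.8,-3],"yaw":-0.33},{"hand":0,"slide":[17.4,41.8,-3],"yaw":-0.33},{"hand":0,"slide":[17.4,41.8,-3],"yaw":-0.33},{"hand":0,"slide":[17.4,41.8,-3],"yaw":-0.33}]'
python3 - <<'E'
from h import *
s=sense();print(s["time_s"],s["tcp_pos"],s["ee_rot"][:,1])
P=pose("wrist");im=capture("wrist");cv2.imwrite("pics/w1.png",im)
g=np.array([.517,.2347,.087]);print(proj(P,g))
E
```

```text
time_s: 1.1
tcp_pos: [0.3441, -0.1806, 0.2413]
ee_rot: [[-0.998, 0.061, 0.001], [0.061, 0.998, 0.0], [-0.001, 0.0, -1.0]]
wrist_force: [0.9, 0.0, -0.3]
gripper_width: 0.996
time_s: 2.35
tcp_pos: [0.517, 0.2343, 0.2107]
ee_rot: [[-0.923, 0.385, -0.001], [0.385, 0.923, -0.001], [0.001, -0.001, -1.0]]
wrist_force: [-0.7, -0.6, 0.4]
gripper_width: 0.997
2.35 [0.51699533 0.2342908  0.21066585] [ 0.38502114  0.92290664 -0.00143603]
[[256.08668286 191.98894658]]
```

View pics/w1.png

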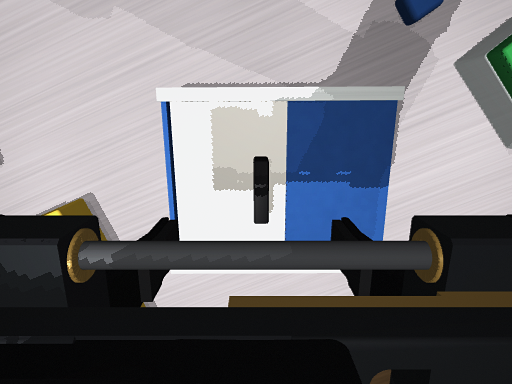

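The wrist view has the rib at about (261,190), 5 px right of where I predicted. It lines up with the jaws, so I'll descend and pinch it.

```bash
python3 -m inch '[{"hand":0,"slide":[0.1,0.4,-4],"yaw":0},{"hand":0,"slide":[0.1,0.4,-8],"yaw":0},{"hand":0,"slide":[0.1,0.4,-11],"yaw":0},{"hand":0,"slide":[0.1,0.4,-12.7],"yaw":0},{"hand":0,"slide":[0.1,0.4,-12.7],"yaw":0},{"hand":1,"slide":[0.1,0.4,-12.7],"yaw":0},{"hand":1,"slide":[0.1,0.4,-12.7],"yaw":0},{"hand":1,"slide":[0.1,0.4,-12.7],"yaw":0},{"hand":1,"slide":[0.1,0.4,-12.7],"yaw":0},{"hand":1,"slide":[0.1,0.4,-12.7],"yaw":0}]'
python3 -m inch '[{"hand":1,"slide":[0,0,0],"yaw":0},{"hand":1,"slide":[0,0,0],"yaw":0}]'
```

```text
time_s: 3.65
tcp_pos: [0.5186, 0.2389, 0.0844]
ee_rot: [[-0.923, 0.385, 0.0], [0.385, 0.923, 0.0], [-0.0, 0.0, -1.0]]
wrist_force: [-0.3, 1.0, -1.1]
gripper_width: 0.517
time_s: 3.9
tcp_pos: [0.5186, 0.2388, 0.0842]
ee_rot: [[-0.923, 0.385, -0.0], [0.385, 0.923, -0.0], [0.0, -0.0, -1.0]]
wrist_force: [0.0, 0.1, -0.1]
gripper_width: 0.29
```

```bash
python3 -m inch '[{"hand":1,"slide":[0,0,0],"yaw":0},{"hand":1,"slide":[0,0,0],"yaw":0},{"hand":1,"slide":[0,0,0],"yaw":0},{"hand":1,"slide":[0,0,0],"yaw":0}]'
python3 -m inch '[{"hand":1,"slide":[0.8,1.9,0],"yaw":0},{"hand":1,"slide":[1.6,3.8,0],"yaw":0},{"hand":1,"slide":[2.4,5.7,0],"yaw":0},{"hand":1,"slide":[3.1,7.4,0],"yaw":0},{"hand":1,"slide":[3.6,8.6,0],"yaw":0},{"hand":1,"slide":[3.6,8.6,0],"yaw":0},{"hand":1,"slide":[3.6,8.6,0],"yaw":0}]'
```

```text
time_s: 4.4
tcp_pos: [0.5187, 0.239, 0.0842]
ee_rot: [[-0.923, 0.385, 0.0], [0.385, 0.923, 0.0], [-0.0, 0.0, -1.0]]
wrist_force: [0.7, 0.9, 0.1]
gripper_width: 0.162
time_s: 5.28
tcp_pos: [0.5543, 0.3254, 0.0843]
ee_rot: [[-0.923, 0.385, 0.0], [0.385, 0.923, 0.001], [0.0, 0.001, -1.0]]
wrist_force: [-4.1, 4.0, 0.6]
gripper_width: 0.156
```

```bash
python3 -m inch '[{"hand":1,"slide":[0.15,0.35,0],"yaw":0},{"hand":1,"slide":[0.3,0.6,0],"yaw":0},{"hand":1,"slide":[0.3,0.6,0],"yaw":0}]'
```

```text
time_s: 5.65
tcp_pos: [0.5563, 0.3302, 0.0842]
ee_rot: [[-0.923, 0.385, -0.003], [0.385, 0.923, -0.001], [0.002, -0.002, -1.0]]
wrist_force: [-6.6, 1.2, 4.2]
gripper_width: 0.158
```

```bash
python3 -m inch '[{"hand":0,"slide":[0,0,0],"yaw":0},{"hand":0,"slide":[0,0,0],"yaw":0},{"hand":0,"slide":[0,0,0],"yaw":0},{"hand":0,"slide":[0,0,0],"yaw":0},{"hand":0,"slide":[0,0,4],"yaw":0},{"hand":0,"slide":[0,0,9],"yaw":0},{"hand":0,"slide":[-2,-5,14],"yaw":0},{"hand":0,"slide":[-4,-10,18],"yaw":0},{"hand":0,"slide":[-6,-15,20],"yaw":0},{"hand":0,"slide":[-6,-15,20],"yaw":0}]'
python3 - <<'E'
from h import *
s=sense();print(s["time_s"],s["tcp_pos"],s["ee_rot"][:,1])
P=pose("wrist");im=capture("wrist");cv2.imwrite("pics/w2.png",im)
c=np.array([.5238,.2516,0]);a=np.radians(67.4);Y=np.array([np.cos(a),np.sin(a),0]);X=np.array([Y[1],-Y[0],0]);Z=np.array([0,0,1.])
pts=[("bay",c-.056*Y+.004*Z)]+[("in",c+x*X+y*Y+.052*Z) for x in(.0825,-.0825) for y in(-.108,-.004)]
for n,p in pts: print(n,p,proj(P,p))
E
```

```text
time_s: 6.9
tcp_pos: [0.4971, 0.1786, 0.2874]
ee_rot: [[-0.922, 0.387, 0.005], [0.387, 0.922, 0.003], [-0.003, 0.004, -1.0]]
wrist_force: [-0.4, 0.4, -0.4]
gripper_width: 1.001
6.9 [0.49710037 0.17858998 0.28742477] [0.3868559  0.92212968 0.00440102]
bay [0.50227946 0.19990023 0.004     ] [[269.53344223 160.87471104]]
in [0.55846095 0.12018893 0.052     ] [[231.69744482 228.22076309]]
in [0.59842766 0.2162028  0.052     ] [[309.92330725 227.8855634 ]]
in [0.40613126 0.18359766 0.052     ] [[228.71673695  98.44614439]]
in [0.44609798 0.27961152 0.052     ] [[315.86717433  98.22348284]]
```

View pics/w2.png

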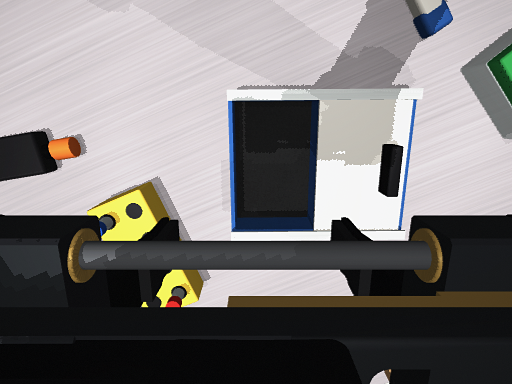

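The compartment matches the prediction to within about 3 px: inner edges near columns 229 and 319, rows 100 and 231. The cover is parked on the deck. Next is the flask's cap.

```bash
python3 -m inch '[{"hand":0,"slide":[-4,-22,0],"yaw":0.3},{"hand":0,"slide":[-4,-22,0],"yaw":0.3},{"hand":0,"slide":[-4,-22,0],"yaw":0.3},{"hand":0,"slide":[-4,-22,0],"yaw":0.3},{"hand":0,"slide":[-2,-44.6,0],"yaw":0.59},{"hand":0,"slide":[-2,-44.6,0],"yaw":0.59},{"hand":0,"slide":[-2,-44.6,0],"yaw":0.59},{"hand":0,"slide":[-2,-44.6,0],"yaw":0.59},{"hand":0,"slide":[-2,-44.6,0],"yaw":0.59},{"hand":0,"slide":[-2,-44.6,0],"yaw":0.59}]'
python3 - <<'E'
from h import *
s=sense();print(s["time_s"],s["tcp_pos"],s["ee_rot"][:,1])
P=pose("wrist");im=capture("wrist");cv2.imwrite("pics/w3.png",im)
print(proj(P,[.491,-.267,.159]))
for c in blobs(im,(5,150,100),(18,255,255),100)[:3]:
    r=cv2.minAreaRect(c);print(cv2.contourArea(c),r,cast(P,r[0],.152)[0])
E
```

```text
time_s: 8.2
tcp_pos: [0.4779, -0.2648, 0.283]
ee_rot: [[-0.981, -0.193, -0.002], [-0.193, 0.981, 0.001], [0.002, 0.001, -1.0]]
wrist_force: [0.3, 0.3, -0.4]
gripper_width: 1.002
8.2 [ 0.47786431 -0.26480514  0.28301994] [-0.19344369  0.98111065  0.00119514]
[[249.21142457 205.52637033]]
892.5 ((248.0, 201.0), (34.0, 28.0), 90.0) [ 0.48896823 -0.26865926  0.152     ]
449.0 ((428.8000793457031, 122.90000915527344), (28.174455642700195, 22.360679626464844), 26.56505012512207) [ 0.38776205 -0.12559519  0.152     ]
390.0 ((268.6117858886719, 22.7470645904541), (22.34383773803711, 29.394079208374023), 12.52880859375) [ 0.33696842 -0.28066122  0.152     ]
```

View pics/w3.png

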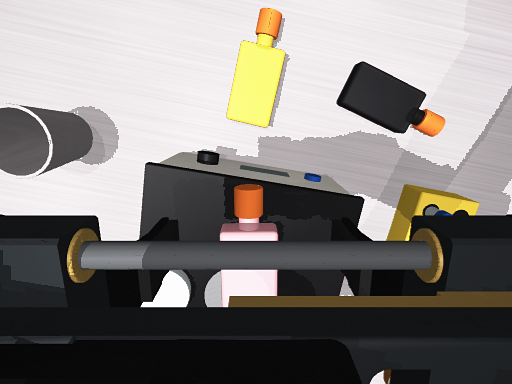

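The orange cap is at about (248,201) and the pink flask is square to the jaws, clear of the yellow and black look-alikes. Descending.

```bash
python3 -m inch '[{"hand":0,"slide":[1.4,-0.4,-4],"yaw":0},{"hand":0,"slide":[1.4,-0.4,-8],"yaw":0},{"hand":0,"slide":[1.4,-0.4,-11],"yaw":0},{"hand":0.2,"slide":[1.4,-0.4,-12.3],"yaw":0},{"hand":0.2,"slide":[1.4,-0.4,-12.3],"yaw":0},{"hand":0.2,"slide":[1.4,-0.4,-12.3],"yaw":0}]'
python3 - <<'E'
from h import *
s=sense();print(s["tcp_pos"],s["ee_rot"][:,1])
E
```

```text
time_s: 9.0
tcp_pos: [0.4927, -0.2691, 0.1628]
ee_rot: [[-0.981, -0.195, 0.003], [-0.195, 0.981, -0.001], [-0.003, -0.002, -1.0]]
wrist_force: [0.3, -0.3, -0.6]
gripper_width: 0.817
[ 0.49267127 -0.26912954  0.16281383] [-0.19452119  0.98089703 -0.00158887]
```

```bash
python3 -m inch '[{"hand":0.2,"slide":[0,0,-0.9],"yaw":0},{"hand":0.5,"slide":[0,0,-0.9],"yaw":0},{"hand":1,"slide":[0,0,-0.9],"yaw":0},{"hand":1,"slide":[0,0,-0.9],"yaw":0},{"hand":1,"slide":[0,0,-0.9],"yaw":0},{"hand":1,"slide":[0,0,-0.9],"yaw":0},{"hand":1,"slide":[0,0,-0.9],"yaw":0},{"hand":1,"slide":[0,0,-0.9],"yaw":0},{"hand":1,"slide":[0,0,-0.9],"yaw":0}]'
```

```text
time_s: 10.12
tcp_pos: [0.4916, -0.2692, 0.1523]
ee_rot: [[-0.981, -0.194, 0.0], [-0.194, 0.981, -0.0], [-0.0, -0.0, -1.0]]
wrist_force: [-0.7, -1.1, 0.1]
gripper_width: 0.311
```

```bash
python3 -m inch '[{"hand":1,"slide":[0,0,0.5],"yaw":0},{"hand":1,"slide":[0,0,1.2],"yaw":0},{"hand":1,"slide":[0,0,1.6],"yaw":0},{"hand":1,"slide":[0,0,1.6],"yaw":0}]'
python3 - <<'E'
from h import *
im=capture("side");cv2.imwrite("pics/s2.png",cv2.resize(im[100:210,200:330],None,fx=5,fy=5,interpolation=cv2.INTER_CUBIC))
E
```

```text
time_s: 10.62
tcp_pos: [0.4918, -0.2692, 0.1688]
ee_rot: [[-0.981, -0.194, 0.001], [-0.194, 0.981, -0.0], [-0.001, -0.0, -1.0]]
wrist_force: [-0.3, -0.5, -1.8]
gripper_width: 0.316
```

View pics/s2.png

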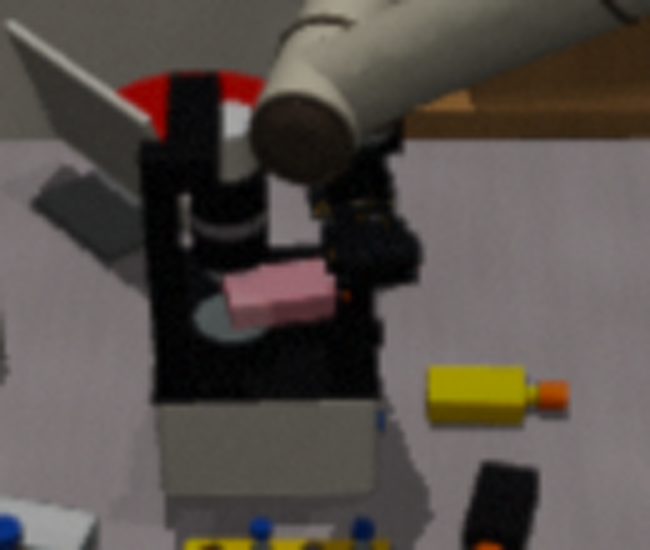

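The flask is held about level and clear below the head. Pulling it straight out along its axis.

```bash
python3 -m inch '[{"hand":1,"slide":[-1.5,-0.3,0],"yaw":0},{"hand":1,"slide":[-4,-0.8,0],"yaw":0},{"hand":1,"slide":[-7,-1.4,0],"yaw":0},{"hand":1,"slide":[-10,-2,0],"yaw":0},{"hand":1,"slide":[-13,-2.6,0.3],"yaw":0},{"hand":1,"slide":[-15,-3,1],"yaw":0},{"hand":1,"slide":[-15.7,-3.1,3],"yaw":0},{"hand":1,"slide":[-15.7,-3.1,5],"yaw":0},{"hand":1,"slide":[-15.7,-3.1,7],"yaw":0},{"hand":1,"slide":[-15.7,-3.1,7],"yaw":0}]'
python3 -m inch '[{"hand":1,"slide":[2.5,3,0],"yaw":-0.05},{"hand":1,"slide":[5,7,0],"yaw":-0.1},{"hand":1,"slide":[6,12,0],"yaw":-0.17},{"hand":1,"slide":[6.5,17,0],"yaw":-0.24},{"hand":1,"slide":[7,22,0],"yaw":-0.31},{"hand":1,"slide":[7.5,27,0],"yaw":-0.38},{"hand":1,"slide":[8,32,0],"yaw":-0.45},{"hand":1,"slide":[8.5,37,0],"yaw":-0.52},{"hand":1,"slide":[9,41,0],"yaw":-0.59},{"hand":1,"slide":[9,41,0],"yaw":-0.59}]'
python3 - <<'E'
from h import *
s=sense();print(s["tcp_pos"],s["ee_rot"][:,1])
E
```

```text
time_s: 11.92
tcp_pos: [0.3351, -0.3007, 0.2398]
ee_rot: [[-0.981, -0.194, 0.004], [-0.194, 0.981, -0.002], [-0.003, -0.003, -1.0]]
wrist_force: [-0.1, -0.6, -1.8]
gripper_width: 0.309
time_s: 13.18
tcp_pos: [0.4244, 0.1117, 0.2371]
ee_rot: [[-0.924, 0.382, -0.001], [0.382, 0.924, -0.0], [0.001, -0.001, -1.0]]
wrist_force: [-0.6, -1.2, -0.9]
gripper_width: 0.312
[0.42439454 0.11174571 0.23714925] [ 0.38187812  0.92421214 -0.00101214]
```

```bash
python3 -m inch '[{"hand":1,"slide":[1,3.6,0],"yaw":0},{"hand":1,"slide":[2,7.2,-1],"yaw":0},{"hand":1,"slide":[2.9,10.2,-4],"yaw":0},{"hand":1,"slide":[2.9,10.9,-7],"yaw":0},{"hand":1,"slide":[2.9,10.9,-9],"yaw":0},{"hand":1,"slide":[2.9,10.9,-9],"yaw":0}]'
python3 - <<'E'
from h import *
s=sense();print(s["tcp_pos"],s["ee_rot"][:,1])
im=capture("top");b=capture("side")
a=cv2.resize(im[150:250,125:235],None,fx=3.6,fy=3.6,interpolation=cv2.INTER_CUBIC)
b=cv2.resize(b[200:300,210:320],None,fx=3.6,fy=3.6,interpolation=cv2.INTER_CUBIC)
cv2.imwrite("pics/z2.png",np.hstack([a,b]))
E
```

```text
time_s: 13.92
tcp_pos: [0.4523, 0.2171, 0.1461]
ee_rot: [[-0.923, 0.386, -0.004], [0.386, 0.923, -0.004], [0.003, -0.005, -1.0]]
wrist_force: [0.5, -1.3, -1.2]
gripper_width: 0.313
[0.45233983 0.21706037 0.14610163] [ 0.38567264  0.92262161 -0.00509712]
```

View pics/z2.png

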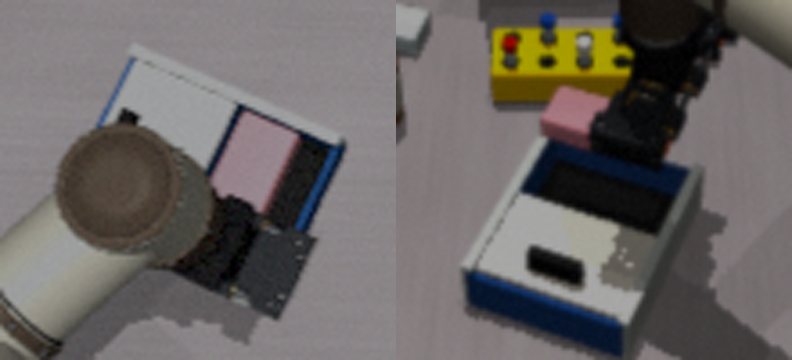

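Run:
```python
from h import *
P=pose("top");L=lambda x,y:(x/3.6+125,y/3.6+150)
q=cast(P,[L(244,108),L(298,138),L(265,213),L(215,185)],.154)
c=np.array([.5238,.2516]);a=np.radians(67.4);Y=np.array([np.cos(a),np.sin(a)]);X=np.array([Y[1],-Y[0]])
b=c-.056*Y
for p in list(q)+[q[:2].mean(0)]+[sense()["tcp_pos"]]: d=p[:2]-b;print("bay xy mm",1000*d@X,1000*d@Y)
```

```text
bay xy mm 68.62793507306161 23.5831642579239
bay xy mm 63.769290965101334 -32.98911441548045
bay xy mm -10.015919490212157 -35.570360672946244
bay xy mm -5.634607198132311 16.343248287932678
bay xy mm 66.19861301908146 -4.702975078778273
bay xy mm -51.78488220700351 -1.6431620416379062
```

The flask sits over the compartment within about 5 mm, with its body between roughly −35 and +23 mm in y. Lowering it slowly.

```bash
python3 -m inch '[{"hand":1,"slide":[0,0.2,-2],"yaw":0},{"hand":1,"slide":[0,0.2,-4],"yaw":0},{"hand":1,"slide":[0,0.2,-6],"yaw":0},{"hand":1,"slide":[0,0.2,-8],"yaw":0},{"hand":1,"slide":[0,0.2,-9],"yaw":0},{"hand":1,"slide":[0,0.2,-10],"yaw":0},{"hand":1,"slide":[0,0.2,-10.5],"yaw":0},{"hand":1,"slide":[0,0.2,-10.5],"yaw":0}]'
```

```text
time_s: 15.02
tcp_pos: [0.4537, 0.2208, 0.0433]
ee_rot: [[-0.923, 0.385, 0.0], [0.385, 0.923, -0.0], [-0.0, -0.0, -1.0]]
wrist_force: [-0.3, 0.6, -1.2]
gripper_width: 0.311
```

```bash
python3 -m inch '[{"hand":1,"slide":[0,0,-0.4],"yaw":0},{"hand":1,"slide":[0,0,-0.8],"yaw":0},{"hand":1,"slide":[0,0,-1.1],"yaw":0},{"hand":1,"slide":[0,0,-1.4],"yaw":0},{"hand":1,"slide":[0,0,-1.4],"yaw":0}]'
```

```text
time_s: 15.65
tcp_pos: [0.4535, 0.2207, 0.029]
ee_rot: [[-0.923, 0.385, -0.0], [0.385, 0.923, -0.0], [0.0, -0.001, -1.0]]
wrist_force: [0.4, -0.1, -0.5]
gripper_width: 0.312
```

```bash
python3 -m inch '[{"hand":1,"slide":[0,0,-0.2],"yaw":0},{"hand":1,"slide":[0,0,-0.3],"yaw":0},{"hand":1,"slide":[0,0,-0.3],"yaw":0}]'
```

```text
time_s: 16.02
tcp_pos: [0.4536, 0.2209, 0.0263]
ee_rot: [[-0.923, 0.385, 0.0], [0.385, 0.923, 0.0], [-0.0, 0.0, -1.0]]
wrist_force: [0.5, 0.2, -0.6]
gripper_width: 0.313
```

```bash
python3 -m inch '[{"hand":0.6,"slide":[0,0,0],"yaw":0},{"hand":0.5,"slide":[0,0,0],"yaw":0},{"hand":0.45,"slide":[0,0,0],"yaw":0},{"hand":0.45,"slide":[0,0,0],"yaw":0},{"hand":0.45,"slide":[0,0,0.5],"yaw":0},{"hand":0.45,"slide":[0,0,2],"yaw":0},{"hand":0.45,"slide":[0,0,5],"yaw":0},{"hand":0.45,"slide":[0,0,9],"yaw":0},{"hand":0.45,"slide":[0,0,14],"yaw":0},{"hand":0.45,"slide":[-4,-9,22],"yaw":0}]'
python3 -m inch '[{"hand":0,"slide":[0,0,4],"yaw":0},{"hand":0,"slide":[0,0,4],"yaw":0}]'
python3 - <<'E'
from h import *
print(sense()["tcp_pos"])
P=pose("wrist");im=capture("wrist")
t=capture("top")
t=cv2.resize(t[150:250,125:235],(422,384),interpolation=cv2.INTER_CUBIC)
cv2.imwrite("pics/z3.png",cv2.resize(np.hstack([im,t]),None,fx=.85,fy=.85))
c=np.array([.5238,.2516]);a=np.radians(67.4);Y=np.array([np.cos(a),np.sin(a)]);X=np.array([Y[1],-Y[0]]);b=c-.056*Y
T=pose("top")
for f,Q,n in((im,P,"w"),(capture("top"),T,"t")):
  for B in blobs(f,(150,25,80),(180,150,255),150)[:2]:
    r=cv2.minAreaRect(B);d=cast(Q,r[0],.034)[0,:2]-b;print(n,cv2.contourArea(B),r,1000*d@X,1000*d@Y)
E
```

```text
time_s: 17.27
tcp_pos: [0.4354, 0.178, 0.2091]
ee_rot: [[-0.924, 0.383, 0.005], [0.383, 0.924, 0.003], [-0.003, 0.004, -1.0]]
wrist_force: [0.7, -0.4, 0.1]
gripper_width: 0.548
time_s: 17.52
tcp_pos: [0.4352, 0.177, 0.2505]
ee_rot: [[-0.923, 0.385, 0.008], [0.385, 0.923, 0.006], [-0.005, 0.009, -1.0]]
wrist_force: [-0.3, -0.3, -0.8]
gripper_width: 0.698
[0.43520467 0.17702058 0.25046156]
w 2208.5 ((291.5, 211.0), (58.0, 45.0), 90.0) -3.523292230369451 0.15785499268588876
t 240.0 ((199.67526245117188, 198.35568237304688), (16.144004821777344, 19.596181869506836), 23.96249008178711) 33.75810639416525 0.4409282521730289
```

View pics/z3.png

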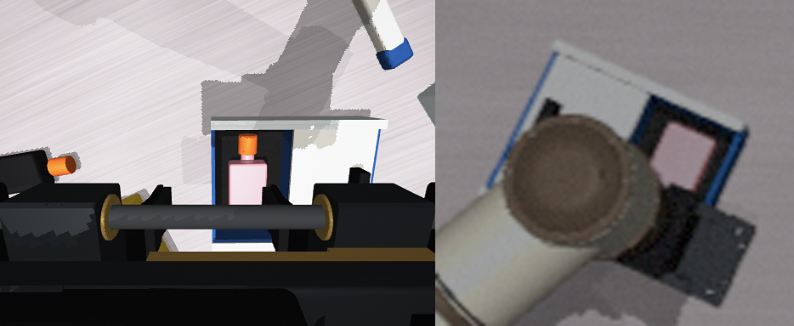

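The flask lies flat in the compartment, centred in y, with its cap clear of the wall. Now back to the rib.

```bash
python3 -m inch '[{"hand":0,"slide":[4,5,-2],"yaw":0},{"hand":0,"slide":[8,10,-4],"yaw":0},{"hand":0,"slide":[12.1,15.3,-6],"yaw":0},{"hand":0,"slide":[12.1,15.3,-6],"yaw":0},{"hand":0,"slide":[12.1,15.3,-6],"yaw":0}]'
python3 - <<'E'
from h import *
print(sense()["tcp_pos"])
E
```

```text
time_s: 18.3
tcp_pos: [0.5543, 0.3294, 0.1832]
ee_rot: [[-0.923, 0.385, -0.004], [0.385, 0.923, -0.003], [0.002, -0.004, -1.0]]
wrist_force: [-0.6, 0.6, 0.2]
gripper_width: 1.0
[0.554301   0.32938664 0.18322046]
```

```bash
python3 -m inch '[{"hand":0,"slide":[0,0,-4],"yaw":0},{"hand":0,"slide":[0,0,-8],"yaw":0},{"hand":0,"slide":[0,0,-10.1],"yaw":0},{"hand":0,"slide":[0,0,-10.1],"yaw":0},{"hand":1,"slide":[0,0,-10.1],"yaw":0},{"hand":1,"slide":[0,0,-10.1],"yaw":0},{"hand":1,"slide":[0,0,-10.1],"yaw":0},{"hand":1,"slide":[0,0,-10.1],"yaw":0},{"hand":1,"slide":[0,0,-10.1],"yaw":0},{"hand":1,"slide":[0,0,-10.1],"yaw":0}]'
python3 -m inch '[{"hand":1,"slide":[0,0,0],"yaw":0},{"hand":1,"slide":[0,0,0],"yaw":0},{"hand":1,"slide":[0,0,0],"yaw":0},{"hand":1,"slide":[0,0,0],"yaw":0}]'
```

```text
time_s: 19.55
tcp_pos: [0.5549, 0.3295, 0.0846]
ee_rot: [[-0.923, 0.385, -0.0], [0.385, 0.923, -0.0], [0.0, -0.0, -1.0]]
wrist_force: [-0.6, -1.0, -0.5]
gripper_width: 0.4
time_s: 20.05
tcp_pos: [0.555, 0.3298, 0.0846]
ee_rot: [[-0.923, 0.385, 0.0], [0.385, 0.923, 0.0], [-0.0, 0.001, -1.0]]
wrist_force: [0.9, 2.1, -0.6]
gripper_width: 0.162
```

```bash
python3 -m inch '[{"hand":1,"slide":[-0.8,-1.9,0],"yaw":0},{"hand":1,"slide":[-1.6,-3.8,0],"yaw":0},{"hand":1,"slide":[-2.4,-5.7,0],"yaw":0},{"hand":1,"slide":[-3.2,-7.6,0],"yaw":0},{"hand":1,"slide":[-3.8,-9.2,0],"yaw":0},{"hand":1,"slide":[-3.8,-9.2,0],"yaw":0},{"hand":1,"slide":[-3.8,-9.2,0],"yaw":0}]'
python3 -m inch '[{"hand":1,"slide":[-0.1,-0.3,0],"yaw":0},{"hand":1,"slide":[-0.2,-0.5,0],"yaw":0},{"hand":1,"slide":[-0.2,-0.5,0],"yaw":0}]'
```

```text
time_s: 20.92
tcp_pos: [0.5168, 0.2369, 0.0845]
ee_rot: [[-0.923, 0.385, -0.001], [0.385, 0.923, -0.001], [0.0, -0.002, -1.0]]
wrist_force: [2.3, -2.1, -1.4]
gripper_width: 0.158
time_s: 21.3
tcp_pos: [0.5152, 0.2329, 0.0846]
ee_rot: [[-0.923, 0.385, 0.001], [0.385, 0.923, 0.001], [-0.0, 0.001, -1.0]]
wrist_force: [3.6, 0.5, -5.3]
gripper_width: 0.157
```

```bash
python3 -m inch '[{"hand":1,"slide":[-0.1,-0.2,0],"yaw":0},{"hand":1,"slide":[-0.1,-0.4,0],"yaw":0},{"hand":1,"slide":[-0.1,-0.4,0],"yaw":0}]'
python3 -m inch '[{"hand":1,"slide":[-0.1,-0.2,0],"yaw":0},{"hand":1,"slide":[-0.1,-0.4,0],"yaw":0},{"hand":1,"slide":[-0.1,-0.4,0],"yaw":0}]'
```

```text
time_s: 21.68
tcp_pos: [0.5149, 0.2319, 0.0846]
ee_rot: [[-0.923, 0.385, 0.004], [0.385, 0.923, 0.006], [-0.001, 0.007, -1.0]]
wrist_force: [2.4, 9.7, -7.8]
gripper_width: 0.16
time_s: 22.05
tcp_pos: [0.5149, 0.2317, 0.0847]
ee_rot: [[-0.923, 0.384, 0.008], [0.384, 0.923, 0.012], [-0.002, 0.014, -1.0]]
wrist_force: [2.1, 21.1, -12.7]
gripper_width: 0.159
```

The end stop is reached: force rises with no further motion. Easing off part of the push, then releasing.

```bash
python3 -m inch '[{"hand":1,"slide":[0.15,0.4,0],"yaw":0},{"hand":1,"slide":[0.15,0.4,0],"yaw":0}]'
python3 -m inch '[{"hand":0,"slide":[0,0,0],"yaw":0},{"hand":0,"slide":[0,0,0],"yaw":0},{"hand":0,"slide":[0,0,0],"yaw":0},{"hand":0,"slide":[0,0,0],"yaw":0},{"hand":0,"slide":[0,0,4],"yaw":0},{"hand":0,"slide":[0,0,9],"yaw":0},{"hand":0,"slide":[0,0,14],"yaw":0},{"hand":0,"slide":[-3,-10,18],"yaw":0},{"hand":0,"slide":[-5,-15,18],"yaw":0},{"hand":0,"slide":[-5,-15,18],"yaw":0}]'
python3 - <<'E'
from h import *
print(sense()["tcp_pos"])
P=pose("wrist");im=capture("wrist");t=capture("top")
t2=cv2.resize(t[80:270,40:430],None,fx=1.3,fy=1.3,interpolation=cv2.INTER_CUBIC)
w=im[60:240,100:480]
cv2.imwrite("pics/end.png",np.vstack([cv2.resize(w,(507,240)),t2]))
t0=cv2.imread("pics/top0.png");d=cv2.absdiff(t,t0).max(2)
E
```

```text
time_s: 22.3
tcp_pos: [0.5149, 0.2319, 0.0846]
ee_rot: [[-0.923, 0.384, 0.003], [0.384, 0.923, 0.005], [-0.001, 0.006, -1.0]]
wrist_force: [0.6, 9.9, -6.0]
gripper_width: 0.157
time_s: 23.55
tcp_pos: [0.4631, 0.0762, 0.2656]
ee_rot: [[-0.922, 0.386, 0.001], [0.386, 0.922, 0.0], [-0.001, 0.001, -1.0]]
wrist_force: [1.0, 0.2, -0.1]
gripper_width: 0.995
[0.46306141 0.07618591 0.26562266]
```

View pics/end.png

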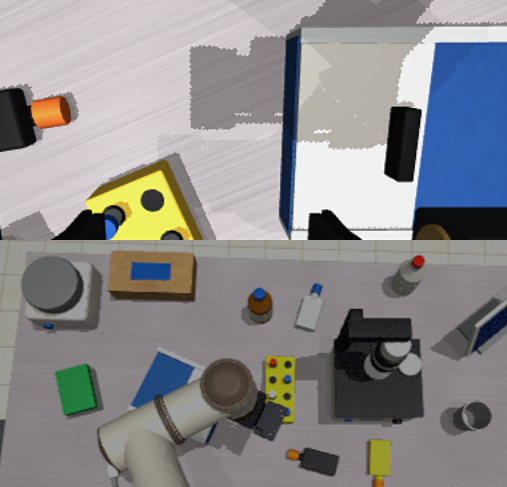

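The cover is flush with the −y wall, with no dark slot left. The bystanders are where they were and the robot is clear.

```bash
python3 -c "
from station import *
s=sense();print(s['time_s'],s['wrist_force'],abs(s['joint_velocities']).max());print(finish_job())"
```

```text
23.65 [-0.76114015  0.21784467  0.85539588] 2.784289449711517
the job is handed in; nothing more can be done
None
```

The flask is in the carrier's compartment with the cover slid shut, and I handed the job in at 23.65 s of the 72 s allowed. The hand-in gave no verdict.

I opened the cover about 98 mm by its rib and gripped the flask by its cap. I lifted it 16 mm, drew it straight out from under the lamp head, set it down on the compartment floor and pushed the cover back.

- **Flask:** just before closing, it lay flat, centred to within about 1 mm across the compartment. Its position along the compartment is less certain. Its body centre read about −4 mm in the wrist camera and +34 mm in the top camera, because the gripper hid part of it in both views. From the gripper position I put it near +20 mm, and the limit is ±45 mm.
- **Cover:** it reached its stop, with the push force rising to about 21 N and no further movement. The last wrist view showed no gap at the closed end.
- **Everything else:** in the last top view the bystanders looked unmoved, judged by eye rather than measured. The gripper was clear of everything, though the arm was still settling slightly (up to 2.8°/s) at hand-in.

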